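# Swing out the prop leg of a bar rest and lay the mould bar across it

### The arm

A 6-joint arm with a two-finger parallel gripper is mounted at the origin on a cart in front of the work surface, level with it; the furniture and walls round the work are solid. World frame = base frame: x ahead of the robot, y to its left, z up, the work surface at z = 0. Lengths are in mm, angles in degrees, forces in N, time in s.
With the tool pointing down it reaches from about 300 to 850 mm from the base axis. Payload 4.2 kg.
Tool frame: the origin (TCP) lies on the centre line of the jaws, within the pads' length; the fingertips stand 14 mm ahead of it and the grasp point (between the pads) lies 5 mm behind it (env.finger_overhang is the z of the fingertips in the tool frame, in mm); z points along the fingers, y is the line along which they close (so a half turn about z gives the same grasp; the last joint's range is limited). The gripper opens to 91 mm and grips with 3 to 60 N. Pads are 32 mm wide; open, the fingers measure 118 mm over their backs; the gripper's body (76 mm by 178 mm) begins 60 mm behind the grasp point.
Start: joints at [-73.969, 18.312, 89.639, -0, 72.044, -1.146], TCP at [169.817, -549.367, 227.976] pointing down, gripper open.
Joint ranges: [-177.97, 177.97], [-48.28, 115.42], [12.27, 149.76], [-77.06, 257.06], [2.81, 150.46], [-146.56, 146.56]. Speed limits (degrees/s): [147.25, 147.25, 180, 180, 180, 180].

### API

Orientations are given as [roll, pitch, yaw] about the fixed x, y, z axes, in that order (R = Rz(yaw) Ry(pitch) Rx(roll)).
In Python, from workcell import sensors, viewer, env gives the robot as it stands. The module is installed in compiled form; this text tells all that it offers.
- The arm moves only by the tool step_arm, never from a script. Its argument "plan" is one flat list of numbers, 6 for each row, row after row: the shift along the tool's x, y, z in cm, then the turn, a rotation vector about the tool's x, y, z in rad. In form: [x, y, z, wx, wy, wz, x, y, z, wx, wy, wz, ...]. A call has 1 to 5 rows; each row shifts and turns the commanded pose from where the row before left it, along the tool's axes as they then stand; what a row does not reach is not made up. A row lasts 1/12 s, in which the tool goes at most 41.7 mm and 7.16 degrees, less where a joint would pass 70% of its speed; a pose out of reach is approached as far as the arm can. A call is refused whole if a number of a shift passes 4.17 or a number of a turn 0.125, either way. A call with a gripper value outside its range is refused whole. "hand" is the finger opening in cm, from 0 to 9.12, set as the call begins (left out, the last holds). The fingers move at their own pace and stop on an object; "newtons" is the grip in N (left out, the last holds). Time passes only in rows, so rows that do not move let the fingers close. It gives the time, the measured TCP pose, the force, the opening and the grip force at its end, in the units of the state.
- sensors.state(): the state, without advancing time (a new reading comes with each control period).
- viewer.grab_frame(name): name is "side" or "top"; returns a dict with "img" (400x640x3 uint8, red, green, blue), "fx", "fy", "cx", "cy" (pixels), "k1" (the pictures are not rectified: a ray, as slopes to the right and down, at radius r is drawn at 1 + k1 r^2 times it, then the intrinsics apply), "position" and "attitude" of the camera in the world. Camera axes: x right, y down, z forward; pixel columns grow to the right and rows downward; lengths in mm; the calibration is good to about 2 mm. A picture is of the moment at which its call begins. There is no depth.
- env.job_done(): hands the job in; it is judged then, once.
Trained networks look in a picture, given as the dict that the camera call returned (one of the last four; its "shot" number tells which), for a name from the list of things; names that differ only in an ending like _2 or _b are one class to them, and where a whole thing is asked for, a point or a joint stands for the part that bears it (a point fixed in the world has none). Each returns a list of dicts, best first, with "score" (0 to 1); they miss things now and then, are a little off and sometimes report something else, mostly with a low value. They report only what shows in the picture. A call takes as long as a camera call.
- viewer.boxes_of(name, picture): "location" ([column, row] in pixels, amid what is visible of it).
- viewer.pinpoint(name, picture): "location" ([column, row] in pixels: a listed point, or the origin of a listed thing).
The state is a dict: "time_s": time; "qpos": joint angles; "qvel": joint speeds; "effort": joint torques, N m; "ee_pos": TCP position; "ee_rot": TCP orientation; "force": force on the tool from outside, world axes, zero at the start; "torque": the same for the moment, N m; "gripper_width": finger opening in mm; "gripper_force": force on a finger pad.
Only numpy, scipy, OpenCV 4.12 (cv2) and the standard library are available. Lean on these libraries where they do the work, as an engineer would, in place of code of your own. Each camera call takes 0.05 s, during which the arm holds its last target. There are 200 camera calls.

### The job

Swing the orange folding prop leg of the bar rest out, by pushing it, slowly toward the end, until it meets its stop, and keep it pressed firmly against the stop for about half a second (about 10 N; never more than 25 N on the leg, or the hinge pin bends). Then lay the dark mould clamp bar, pins up, gently across the rest so that it lies level and centred in both saddles, the grey one and the one on the leg, with the leg still at its stop. Leave the tools and the mould inserts where they are.

Things in the scene. Friction and masses are not known exactly. Their poses are not given: they have to be found in the camera images.
- stand: bar rest screwed to the table (never moves): aluminium base plate 10 mm thick from x = -36 to 120 mm and y = -70 to 165 mm; origin at table level midway between the saddles (leg at its stop), z up. Leg hinge at x = 90, y = 45 mm. Nothing on it is higher than 72 mm. A grey stop block 39 mm high with a rubber buffer stands at x = 58, y = 27 mm, on the far side of the leg from the push
- leg (a joint): angle of the orange prop leg about its upright hinge, rad: 0 = folded, pointing to the stand's +y; grows counter-clockwise seen from above as it swings out; the stop is at about 1.57, the leg then pointing to the stand's -x. The hinge drags with 2 to 3 N at 70 mm and the leg stays where it is left. The buffer at the stop is hard: under 1 mm of give per 10 N, so come up to it slowly
- leg_face (a point): point on the leg's flat pushing face, 70 mm from the hinge, 35 mm above the table. Its x axis is the face's outward normal (push along -x), y points to the free end. The leg is an upright blade 8 mm thick, 12 to 58 mm above the table, reaching 106 mm from the hinge; from 65 mm outward a saddle 16 mm wide, up to 72 mm high, sits on top of it (from 55 mm height up)
- leg_saddle (a point): centre of the saddle's seat on the leg, 90 mm from the hinge, 66 mm above the table; with the leg at its stop it is at x = 0, y = 45 mm of the stand. Axes as the leg's: y points to the free end. The seat lies between two lips 6 mm high, 35 mm apart along that y
- post_saddle (a point): centre of the seat of the fixed grey saddle, 66 mm above the table, at x = 0, y = -45 mm of the stand; axes as the stand's. The seat is 16 mm wide along y, between two lips 6 mm high, 35 mm apart along x
- rest_mid (a point): where the middle of the bar's underside belongs: midway between the two saddles, at seat height (66 mm); axes as the stand's, the bar's length goes along y (either way round)
- bar_center (a point): centre of the dark grey steel mould clamp bar, 26 x 116 mm, its body 16 mm high (two thin locating pins near its middle rise to 26 mm): the point lies 8 mm above its underside. y along its length, z up; 0.2 to 0.4 kg. It lies flat on the table, left or right of the rest
- mould_insert_1: light grey steel mould insert 34 x 62 x 18 mm lying on the other side of the rest from the bar; origin under its centre; leave alone
- mould_insert_2: light grey steel mould insert 34 x 62 x 20 mm, front right; origin under its centre; leave alone
- pliers: blue-handled pliers 52 x 200 x 12 mm behind the rest; origin under the centre; leave alone
- hex_key_1: black hexagon key 33 x 93 x 6 mm behind the rest, to the right; origin under the centre; leave alone

How it is judged:
By the outcome, as a careful person would: the job done as asked, in the order asked, and still so for the second after the job is handed in, with the robot touching nothing.
It also fails if it takes over 72 s, if anything falls off the work surface, if the arm or the gripper's body presses on something with over 40 N, if the wrist force passes 120 N, or if a joint passes its speed limit or range.

## Working session

There is one attempt and no reset: what is moved stays moved. The work goes in short steps, Python scripts to look and compute and a tool call to move; the robot and the scene stay as the last step left them, time stands still between calls to the robot, and variables do not carry over. Pictures are saved under pics/ and viewed, at most 10 in all, crops included, and the job is handed in when it is done.

Besides the shell and the picture viewer there is one more tool, called as name(argument=value, ...), one argument or row to a line, values as JSON. step_arm: Moves the arm, as the interface text tells. Its arguments: {"type":"object","properties":{"plan":{"type":"array","items":{"type":"number"}},"hand":{"type":"number"},"newtons":{"type":"number"}},"required":["plan"]}

```bash
mkdir -p pics; cat > h.py <<'E'
import numpy as np, cv2
from scipy.spatial.transform import Rotation as R
from workcell import sensors, viewer, env
def ray(p,uv):
    K=np.array([[p['fx'],0,p['cx']],[0,p['fy'],p['cy']],[0,0,1.]])
    s=cv2.undistortPoints(np.array([[uv]],float),K,np.array([p['k1'],0,0,0,0.]))[0,0]
    return np.array([s[0],s[1],1.])
def att(p):
    a=np.array(p['attitude'],float)
    if a.shape==(3,3): return a
    if a.shape==(3,): return R.from_euler('xyz',a,degrees=True).as_matrix()
    return R.from_quat(a).as_matrix()
def onz(p,uv,z):
    d=att(p)@ray(p,uv); o=np.array(p['position'],float)
    return o+d*(z-o[2])/d[2]
def proj(p,X):
    K=np.array([[p['fx'],0,p['cx']],[0,p['fy'],p['cy']],[0,0,1.]])
    Rm=att(p).T; t=-Rm@np.array(p['position'],float)
    return cv2.projectPoints(np.array(X,float).reshape(-1,1,3),cv2.Rodrigues(Rm)[0],t,K,np.array([p['k1'],0,0,0,0.]))[0][:,0]
def tri(obs):
    A=np.zeros((3,3));b=np.zeros(3)
    for p,uv in obs:
        d=att(p)@ray(p,uv); d/=np.linalg.norm(d); P=np.eye(3)-np.outer(d,d)
        A+=P;b+=P@np.array(p['position'],float)
    return np.linalg.solve(A,b)
E
python3 - <<'E'
from h import *
print(sensors.state(), env.finger_overhang)
Z=dict(leg_face=35,leg_saddle=66,post_saddle=66,rest_mid=66,bar_center=8,stand=0,mould_insert_1=0,pliers=0,hex_key_1=0)
for n in ('top','side'):
    p=viewer.grab_frame(n); cv2.imwrite(f'pics/{n}0.png',p['img'][:,:,::-1])
    print(n,{k:v for k,v in p.items() if k!='img'})
    for k,z in Z.items():
        for r in viewer.pinpoint(k,p)[:2]: print(k,np.round(r['location'],1),round(r['score'],2),np.round(onz(p,r['location'],z),1))
E
```

```text
{'time_s': 0.0, 'qpos': array([-7.39690649e+01,  1.83510273e+01,  8.97063013e+01,  1.04104415e-03,
        7.20439163e+01, -1.14702385e+00]), 'qvel': array([ 0.02851286,  0.00413355,  0.09345649,  0.01975805, -0.08831262,
       -0.01735247]), 'effort': array([-5.37488613e-04, -4.12454081e+01, -2.31970632e+01,  7.27715436e-02,
        4.59006114e-02, -1.25773690e-04]), 'ee_pos': array([ 169.68312973, -548.88860419,  227.12712572]), 'ee_rot': array([-1.79898795e+02, -3.01629103e-03,  1.71776345e+01]), 'force': array([ 0.83255839,  0.00706828, -0.16696359]), 'torque': array([-0.02727001,  0.01061165, -0.02786529]), 'gripper_force': 0.0, 'gripper_width': 91.25152507766161} 14.0
top {'fx': 426.32917812188623, 'fy': 426.32917812188623, 'cx': 322.9700950378111, 'cy': 204.75443514182956, 'k1': 0.013281162183059704, 'position': array([ 466.99685805,  -29.54937407, 1122.79213943]), 'attitude': array([-172.09860139,    0.77691292,  -90.86375063]), 'shot': 1}
leg_face [264.3 233. ] 0.53 [547.8 134.   35. ]
leg_saddle [259.8 238.6] 0.72 [531.8 140.5  66. ]
leg_saddle [339.2 171.1] 0.54 [699.1 -5
[... 625 characters left out ...]
: 316.8206853033183, 'cy': 188.391415433494, 'k1': -0.1483052641143872, 'position': array([1279.86780194, -268.61496195, 1159.40756578]), 'attitude': array([-145.39994783,   -0.95163261,   71.1631486 ]), 'shot': 2}
leg_face [361.7 174.9] 0.67 [547.4 135.7  35. ]
leg_face [301.9 175.8] 0.47 [497.6 -26.6  35. ]
leg_saddle [367.2 163.8] 0.58 [536.5 153.8  66. ]
post_saddle [300.4 174.7] 0.66 [514.3 -36.   66. ]
post_saddle [382.2 241.7] 0.43 [778.5  96.4  66. ]
rest_mid [315.4 165.9] 0.63 [498.3  13.   66. ]
bar_center [420.2 149.7] 0.88 [496.9 351.5   8. ]
stand [313.3 181.6] 0.89 [503.2   5.9   0. ]
pliers [384.7 244.3] 0.94 [757.6 121.8   0. ]
hex_key_1 [315.2 246.2] 0.64 [704.1 -56.4   0. ]
```

```bash
python3 - <<'E'
import cv2
a=cv2.imread('pics/top0.png')[190:300,150:360]; b=cv2.imread('pics/side0.png')[120:230,260:460]
cv2.imwrite('pics/topc.png',cv2.resize(a,None,fx=3.8,fy=3.8,interpolation=cv2.INTER_CUBIC))
cv2.imwrite('pics/sidec.png',cv2.resize(b,None,fx=4,fy=4,interpolation=cv2.INTER_CUBIC))
E
```

```text
(no output)
```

View pics/top0.png

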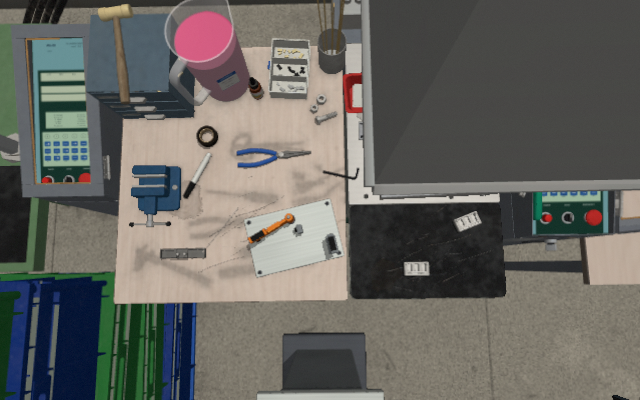

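View pics/topc.png

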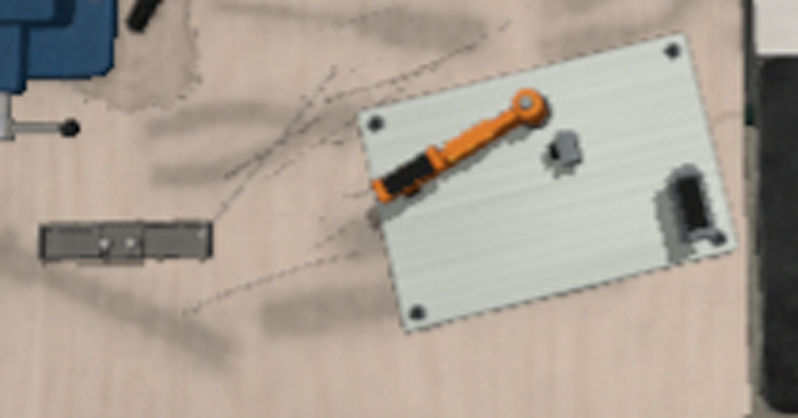

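View pics/sidec.png

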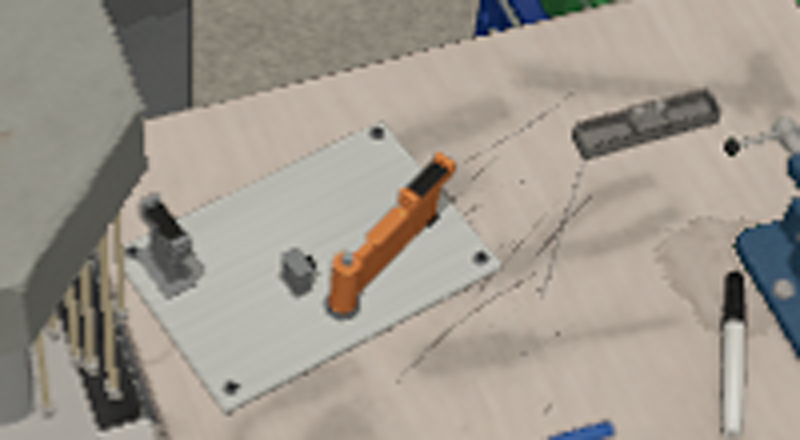

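```bash
cat > fit.py <<'E'
from h import *
from scipy.optimize import least_squares
pt=viewer.grab_frame('top'); ps=viewer.grab_frame('side')
def sub(p,c,w=3):
    g=cv2.cvtColor(p['img'],cv2.COLOR_RGB2GRAY)
    c=np.array(c,np.float32).reshape(-1,1,2)
    r=cv2.cornerSubPix(g,c.copy(),(w,w),(-1,-1),(3,40,0.01))
    return r[:,0]
f=lambda c,s,o:np.array(c)/s+np.array(o)
# corners order (120,165),(120,-70),(-36,-70),(-36,165)
ct0=f([(360,113),(684,33),(738,245),(405,332)],3.8,(150,190)); ct=sub(pt,ct0)
cs0=f([(500,262),(228,412),(128,262),(378,123)],4,(260,120)); cs=sub(ps,cs0)
print('corner shift',np.round(ct-ct0,1).tolist(),np.round(cs-cs0,1).tolist())
C=np.array([(120,165,10),(120,-70,10),(-36,-70,10),(-36,165,10.)])
def pose(v,P): return P@R.from_euler('z',v[2]).as_matrix().T+[v[0],v[1],0]
def fit(obs,P,v0):
    r=lambda v:np.concatenate([(proj(p,pose(v,P[i]))-c[i]).ravel() for p,c,i in obs])
    s=least_squares(r,v0,loss='soft_l1'); return s.x,np.round(s.fun,1)
al=[0,1,2,3]
for nm,o in (('top',[(pt,ct,al)]),('side',[(ps,cs,[0,1,3])]),('both',[(pt,ct,al),(ps,cs,[0,1,3])])):
    v,r=fit(o,C,[505,5,.24]); print('stand',nm,np.round(v[:2],1),np.degrees(v[2]).round(2),r)
    hinge=pose(v,np.array([[90,45,58.]]))[0]
    print('  hinge',hinge.round(1))
# bar by corners (top face z=16)
bt0=f([(38,226),(212,222),(212,257),(40,261)],3.8,(150,190))
B=np.array([(13,58,16),(13,-58,16),(-13,-58,16),(-13,58,16.)])
bt=sub(pt,bt0,2); print((bt-bt0).round(1).tolist())
for b in (bt0,bt):
    w,r=fit([(pt,b,al)],B,[499,353,0]); print('bar top',w[:2].round(1),np.degrees(w[2]).round(2),r)
bs0=f([(715,90),(572,130),(720,108),(583,158)],4,(260,120))
# side: (-13,58,16),(-13,-58,16),(13,58,.. ) 
B2=np.array([(-13,58,16),(-13,-58,16),(13,58,16),(13,-58,0.)])
w,r=fit([(ps,bs0,[0,1,3])],B2,[499,353,0]); print('bar side',w[:2].round(1),np.degrees(w[2]).round(2),r)
# leg: orange pixels heading at z~58 in top
hsv=cv2.cvtColor(pt['img'],cv2.COLOR_RGB2HSV)
m=cv2.inRange(hsv,(5,150,120),(18,255,255)); m[:205]=0;m[260:]=0
ys,xs=np.nonzero(m); W=np.array([onz(pt,(x,y),58) for x,y in zip(xs,ys)])[:,:2]
k=(np.abs(W-W.mean(0))<120).all(1); W=W[k]
vx,vy,x0,y0=cv2.fitLine(W.astype(np.float32),cv2.DIST_HUBER,0,.01,.01).ravel(); print('leg heading',np.degrees(np.arctan2(vy,vx)),len(W),x0,y0)
for n,p in (('top',pt),('side',ps)):
    for q in ('leg_face','leg_saddle','post_saddle'):
        rr=viewer.pinpoint(q,p)[:1]
        for a in rr: print(n,q,round(a['score'],2),onz(p,a['location'],35 if q=='leg_face' else 66).round(1))
E
python3 fit.py
```

```text
corner shift [[0.0, 0.0], [0.0, -0.0], [3.0, -1.0], [0.0, -0.0]] [[0.0, 0.0], [0.0, 0.0], [0.0, 0.0], [-0.4, 2.1]]
stand top [508.8   2.2] 13.76 [-0.6 -0.3  0.6 -1.7 -1.2  1.1  1.3  0.4]
  hinge [585.5  67.3  58. ]
stand side [511.7   6.3] 14.06 [ 0.5  0.2 -0.4  0.7 -0.  -3.1]
  hinge [588.1  71.8  58. ]
stand both [509.8   4.3] 13.77 [-1.4 -0.6 -0.2 -2.1 -2.1  0.7  0.5 -0.  -0.4  0.2 -1.6  0.3 -0.7 -3.2]
  hinge [586.5  69.4  58. ]
[[-0.0, -0.6], [-0.2, -0.7], [-0.2, -0.4], [-1.1, -1.7]]
bar top [499.5 347.1] 0.57 [ 0.8 -0.4 -0.3 -0.5 -0.4  0.4 -0.   0.5]
bar top [501.7 348.2] -0.24 [ 0.5 -0.9 -0.5 -0.3 -0.7  0.3  0.7  1. ]
bar side [505.1 354.2] -2.52 [-0.6  0.3  0.4 -2.   0.1  0.8]
leg heading -60.721115 153 563.6007 104.9668
top leg_face 0.88 [548.6 133.3  35. ]
top leg_saddle 0.72 [536.3 143.7  66. ]
top post_saddle 0.82 [530.7 -39.8  66. ]
side leg_face 0.55 [555.7 135.2  35. ]
side leg_saddle 0.92 [540.4 152.2  66. ]
side post_saddle 0.65 [501.9  14.8  66. ]
```

```bash
cat > fit2.py <<'E'
from h import *
from scipy.optimize import least_squares
def rectfit(p,mask,z,c,h,v0):
    cn=max(cv2.findContours(mask,cv2.RETR_EXTERNAL,cv2.CHAIN_APPROX_NONE)[0],key=cv2.contourArea)[:,0]
    W=np.array([onz(p,q,z)[:2] for q in cn.astype(float)])
    def d(v):
        s,k=np.sin(v[2]),np.cos(v[2]); L=(W-v[:2])@np.array([[k,-s],[s,k]])-c
        a=np.abs(L)-h
        return np.where((a>0).any(1),np.linalg.norm(np.maximum(a,0),axis=1),a.max(1))
    s=least_squares(lambda v:d(v),v0,loss='cauchy',f_scale=2)
    return s.x[:2].round(1),np.degrees(s.x[2]).round(2),np.median(np.abs(s.fun)).round(2),len(W)
if __name__=='__main__':
  for n in ('top','side'):
    p=viewer.grab_frame(n); im=p['img']; big=cv2.cvtColor(im,cv2.COLOR_RGB2HSV)
    # plate: low saturation, bright
    roi=np.zeros(im.shape[:2],np.uint8)
    cv2.fillPoly(roi,[proj(p,[(x,y,0) for x,y in ((420,200),(680,200),(680,-105),(420,-105))]).astype(np.int32)],255)
    m=cv2.inRange(big,(0,0,150),(180,30,255))&roi
    m=cv2.morphologyEx(m,cv2.MORPH_CLOSE,np.ones((5,5)))
    print(n,'stand',rectfit(p,m,10,np.array([42,47.5]),np.array([78,117.5]),[510,4,.24]),im[int(proj(p,[600,50,10])[0][1]),int(proj(p,[600,50,10])[0][0])])
    roi[:]=0
    cv2.fillPoly(roi,[proj(p,[(x,y,0) for x,y in ((470,430),(545,430),(545,270),(470,270))]).astype(np.int32)],255)
    m=cv2.inRange(im,(0,0,0),(135,135,135))&roi
    m=cv2.morphologyEx(m,cv2.MORPH_CLOSE,np.ones((5,5)))
    print(n,'bar',rectfit(p,m,16 if n=='top' else 8,np.zeros(2),np.array([13,58]),[500,350,0]))
    for k in range(4): print([a['location'] for a in viewer.pinpoint('bar_center',p)[:1]],end=' ')
E
python3 fit2.py
```

```text
top stand (array([508. ,   5.8]), np.float64(13.05), np.float64(2.02), 376) [201 206 197]
top bar (array([500.1, 348.5]), np.float64(1.11), np.float64(0.67), 108)
[[185.3, 254.1]] [[185.3, 254.1]] [[185.3, 254.1]] [[185.3, 254.1]] side stand (array([507.8,   8.3]), np.float64(12.63), np.float64(1.88), 331) [186 185 178]
side bar (array([500.4, 352.6]), np.float64(1.85), np.float64(2.72), 83)
[[360.5, 176.5]] [[360.5, 176.5]] [[360.5, 176.5]] [[360.5, 176.5]]
```

step_arm(
  plan=[2.43,-2.18,0.19,0,0,0,2.43,-2.18,0.19,0,0,0,2.43,-2.18,0.19,0,0,0,2.43,-2.18,0.19,0,0,0,2.43,-2.18,0.19,0,0,0],
  hand=0,
  newtons=20,
)

```text
time_s: 2.32
ee_pos: [254.2, -408.0, 218.4]
ee_rot: [180.0, -0.0, 17.1]
force: [0.4, -0.4, 0.4]
gripper_width: 60.9
gripper_force: 0.0
```

step_arm(
  plan=[2.43,-2.18,0.19,0,0,0,2.43,-2.18,0.19,0,0,0,2.43,-2.18,0.19,0,0,0,2.43,-2.18,0.19,0,0,0,2.43,-2.18,0.19,0,0,0],
)

```text
time_s: 2.73
ee_pos: [338.1, -267.9, 209.1]
ee_rot: [180.0, -0.0, 17.2]
force: [0.5, 0.1, -0.0]
gripper_width: 27.4
gripper_force: 0.0
```

step_arm(
  plan=[2.43,-2.18,0.19,0,0,0,2.43,-2.18,0.19,0,0,0,2.43,-2.18,0.19,0,0,0,2.43,-2.18,0.19,0,0,0,2.43,-2.18,0.19,0,0,0],
)

```text
time_s: 3.15
ee_pos: [422.1, -127.8, 199.6]
ee_rot: [180.0, -0.0, 17.2]
force: [0.5, -0.9, -0.2]
gripper_width: 0.5
gripper_force: 0.0
```

step_arm(
  plan=[2.43,-2.18,0.19,0,0,0,2.43,-2.18,0.19,0,0,0,2.43,-2.18,0.19,0,0,0,2.43,-2.18,0.19,0,0,0,2.43,-2.18,0.19,0,0,0],
)

```text
time_s: 3.57
ee_pos: [506.0, 12.3, 190.0]
ee_rot: [180.0, -0.0, 17.2]
force: [0.5, -0.4, 0.4]
gripper_width: 0.8
gripper_force: 0.0
```

step_arm(
  plan=[2.43,-2.18,0.19,0,0,0,2.43,-2.18,0.19,0,0,0,2.43,-2.18,0.19,0,0,0,2.43,-2.18,0.19,0,0,0,2.43,-2.18,0.19,0,0,0],
)

```text
time_s: 3.98
ee_pos: [589.9, 152.3, 180.3]
ee_rot: [180.0, -0.0, 17.2]
force: [0.1, -0.6, 0.5]
gripper_width: 0.5
gripper_force: 0.0
```

```bash
cat > plan.py <<'E'
from h import *
def Rt(yaw,tilt=0): return R.from_euler('z',yaw,degrees=True)*R.from_euler('x',180,degrees=True)*R.from_euler('y',-tilt,degrees=True)
def plan(wps,start=None):
    """wps: list of (pos,Rot,nrows)"""
    if start is None:
        s=sensors.state(); P=np.array(s['ee_pos']); Q=R.from_euler('xyz',s['ee_rot'],degrees=True)
    else: P,Q=np.array(start[0],float),start[1]
    for pos,rot,n in wps:
        P0,Q0=P,Q; w=(Q0.inv()*rot).as_rotvec()/n
        rows=[]
        for k in range(n):
            T=P0+(np.array(pos)-P0)*(k+1)/n
            d=np.round(Q.inv().apply(T-P)/10,3); wr=np.round(w,4)
            P=P+Q.apply(d*10); Q=Q*R.from_rotvec(wr)
            rows.append(np.r_[d,wr])
        print('->',np.round(pos,1))
        for i in range(0,n,5): print([float(x) for r in rows[i:i+5] for x in r])
S=np.array([508.5,5.]); PSI=13.4
hinge=S+np.array([[np.cos(np.radians(PSI)),-np.sin(np.radians(PSI))],[np.sin(np.radians(PSI)),np.cos(np.radians(PSI))]])@[90,45]
def legpose(th,gap,r=70,z=43.4,tilt=18,yaw=None):
    a=np.radians(PSI+th); n=np.array([np.cos(a),np.sin(a)]); u=np.array([-n[1],n[0]])
    p=hinge+r*u+(23.5+gap)*n
    return np.r_[p,z],Rt(PSI+th,tilt)
E
python3 - <<'E'
from plan import *
p,r=legpose(15.9,20); q=p.copy(); q[2]=150
plan([(q,r,5),(p,r,5)])
E
```

```text
-> [589.3 152.  150. ]
[-0.014, 0.003, 0.607, -0.0066, -0.0626, -0.0419, 0.025, -0.001, 0.606, -0.0066, -0.0626, -0.0419, 0.062, -0.003, 0.604, -0.0066, -0.0626, -0.0419, 0.1, -0.004, 0.598, -0.0066, -0.0626, -0.0419, 0.138, -0.002, 0.591, -0.0066, -0.0626, -0.0419]
-> [589.3 152.   43.4]
[0.659, -0.0, 2.028, 0.0, -0.0, -0.0, 0.658, -0.0, 2.027, 0.0, -0.0, -0.0, 0.659, -0.0, 2.028, 0.0, -0.0, -0.0, 0.659, -0.001, 2.028, 0.0, -0.0, -0.0, 0.659, 0.0, 2.027, 0.0, -0.0, -0.0]
```

step_arm(
  plan=[-0.01,0,0.61,-0.0066,-0.0626,-0.042,0.03,0,0.61,-0.0066,-0.0626,-0.042,0.06,0,0.6,-0.0066,-0.0626,-0.042,0.1,0,0.6,-0.0066,-0.0626,-0.042,0.14,0,0.59,-0.0066,-0.0626,-0.042],
)

```text
time_s: 4.4
ee_pos: [589.1, 150.5, 149.9]
ee_rot: [-180.0, 18.1, 29.4]
force: [-0.6, -0.5, -0.7]
gripper_width: 0.4
gripper_force: 0.0
```

step_arm(
  plan=[0.66,0,2.03,0,0,0,0.66,0,2.03,0,0,0,0.66,0,2.03,0,0,0,0.66,0,2.03,0,0,0,0.66,0,2.03,0,0,0],
)

```text
time_s: 4.82
ee_pos: [588.9, 150.5, 42.2]
ee_rot: [-180.0, 18.0, 29.3]
force: [-0.2, -0.1, -0.5]
gripper_width: 0.6
gripper_force: 0.0
```

```bash
python3 - <<'E'
from plan import *
plan([legpose(15.9,2)+(4,)])
E
```

```text
-> [573.6 143.2  43.4]
[-0.412, -0.028, 0.102, -0.0, -0.0001, 0.0001, -0.412, -0.027, 0.103, -0.0, -0.0001, 0.0001, -0.412, -0.028, 0.102, -0.0, -0.0001, 0.0001, -0.411, -0.028, 0.103, -0.0, -0.0001, 0.0001]
```

step_arm(
  plan=[-0.41,-0.03,0.1,0,0,0,-0.41,-0.03,0.1,0,0,0,-0.41,-0.03,0.1,0,0,0,-0.41,-0.03,0.1,0,0,0],
)

```text
time_s: 5.15
ee_pos: [574.0, 143.2, 46.2]
ee_rot: [180.0, 17.8, 29.3]
force: [1.0, -0.3, 1.0]
gripper_width: 0.4
gripper_force: 0.0
```

step_arm(
  plan=[-0.19,0,0.06,0,0,0,-0.19,0,0.06,0,0,0,-0.19,0,0.06,0,0,0],
)

```text
time_s: 5.4
ee_pos: [569.7, 140.9, 46.0]
ee_rot: [180.0, 17.7, 29.3]
force: [3.0, 1.9, 2.4]
gripper_width: 0.3
gripper_force: 1.5
```

```bash
python3 - <<'E'
from plan import *
plan([legpose(th,0)+(5,) for th in (30,45,60,70)])
E
```

```text
-> [554.6 136.6  43.4]
[-0.275, -0.074, 0.143, -0.015, -0.001, -0.0469, -0.271, -0.089, 0.142, -0.015, -0.001, -0.0469, -0.266, -0.104, 0.14, -0.015, -0.001, -0.0469, -0.261, -0.118, 0.14, -0.015, -0.001, -0.0469, -0.255, -0.133, 0.137, -0.015, -0.001, -0.0469]
-> [538.3 126.3  43.4]
[-0.36, -0.074, 0.117, -0.0162, 0.0, -0.0498, -0.356, -0.094, 0.116, -0.0162, 0.0, -0.0498, -0.35, -0.113, 0.114, -0.0162, 0.0, -0.0498, -0.345, -0.132, 0.112, -0.0162, 0.0, -0.0498, -0.337, -0.151, 0.109, -0.0162, 0.0, -0.0498]
-> [525.3 112.2  43.4]
[-0.36, -0.074, 0.117, -0.0162, 0.0, -0.0498, -0.355, -0.094, 0.116, -0.0162, 0.0, -0.0498, -0.351, -0.113, 0.114, -0.0162, 0.0, -0.0498, -0.344, -0.132, 0.112, -0.0162, 0.0, -0.0498, -0.338, -0.151, 0.11, -0.0162, 0.0, -0.0498]
-> [518.8 101.   43.4]
[-0.238, -0.06, 0.077, -0.0108, 0.0, -0.0332, -0.236, -0.07, 0.077, -0.0108, 0.0, -0.0332, -0.233, -0.077, 0.076, -0.0108, 0.0, -0.0332, -0.23, -0.087, 0.075, -0.0108, 0.0, -0.0332, -0.228, -0.094, 0.074, -0.0108, 0.0, -0.0332]
```

step_arm(
  plan=[-0.27,-0.07,0.14,-0.015,0,-0.047,-0.27,-0.09,0.14,-0.015,0,-0.047,-0.27,-0.1,0.14,-0.015,0,-0.047,-0.26,-0.12,0.14,-0.015,0,-0.047,-0.26,-0.13,0.14,-0.015,0,-0.047],
)

```text
time_s: 5.82
ee_pos: [554.5, 136.4, 42.9]
ee_rot: [180.0, 17.8, 43.6]
force: [3.0, 0.5, 1.8]
gripper_width: 0.4
gripper_force: 1.5
```

step_arm(
  plan=[-0.36,-0.07,0.12,-0.016,0,-0.05,-0.36,-0.09,0.12,-0.016,0,-0.05,-0.35,-0.11,0.11,-0.016,0,-0.05,-0.34,-0.13,0.11,-0.016,0,-0.05,-0.34,-0.15,0.11,-0.016,0,-0.05],
)

```text
time_s: 6.23
ee_pos: [538.4, 126.1, 42.8]
ee_rot: [180.0, 17.8, 58.7]
force: [2.9, 1.1, 1.2]
gripper_width: 0.6
gripper_force: 1.4
```

```bash
python3 - <<'E'
from plan import *
print(sensors.state()['force'])
plan([legpose(th,-2)+(n,) for th,n in ((60,5),(72,5),(80,5))])
E
```

```text
[2.91262323 1.084384   1.23214674]
-> [524.7 110.2  43.4]
[-0.397, -0.07, 0.115, -0.0158, -0.0008, -0.0489, -0.393, -0.091, 0.114, -0.0158, -0.0008, -0.0489, -0.388, -0.111, 0.113, -0.0158, -0.0008, -0.0489, -0.382, -0.133, 0.111, -0.0158, -0.0008, -0.0489, -0.375, -0.152, 0.109, -0.0158, -0.0008, -0.0489]
-> [517.6  96.7  43.4]
[-0.286, -0.059, 0.093, -0.0129, 0.0, -0.0399, -0.283, -0.071, 0.092, -0.0129, 0.0, -0.0399, -0.28, -0.084, 0.091, -0.0129, 0.0, -0.0399, -0.276, -0.096, 0.09, -0.0129, 0.0, -0.0399, -0.273, -0.108, 0.088, -0.0129, 0.0, -0.0399]
-> [514.5  86.9  43.4]
[-0.189, -0.046, 0.062, -0.0087, 0.0, -0.0265, -0.188, -0.052, 0.061, -0.0087, 0.0, -0.0265, -0.187, -0.057, 0.06, -0.0087, 0.0, -0.0265, -0.185, -0.063, 0.06, -0.0087, 0.0, -0.0265, -0.183, -0.068, 0.06, -0.0087, 0.0, -0.0265]
```

Force about 3 N, consistent with hinge drag. Continuing the arc, slowing.

step_arm(
  plan=[-0.4,-0.07,0.11,-0.016,0,-0.049,-0.39,-0.09,0.11,-0.016,0,-0.049,-0.39,-0.11,0.11,-0.016,0,-0.049,-0.38,-0.13,0.11,-0.016,0,-0.049,-0.38,-0.15,0.11,-0.016,0,-0.049],
)

```text
time_s: 6.65
ee_pos: [524.6, 110.5, 43.2]
ee_rot: [179.9, 17.8, 73.4]
force: [1.9, 2.5, -0.0]
gripper_width: 0.3
gripper_force: 1.5
```

step_arm(
  plan=[-0.29,-0.06,0.09,-0.013,0,-0.04,-0.28,-0.07,0.09,-0.013,0,-0.04,-0.28,-0.08,0.09,-0.013,0,-0.04,-0.28,-0.1,0.09,-0.013,0,-0.04,-0.27,-0.11,0.09,-0.013,0,-0.04],
)

```text
time_s: 7.07
ee_pos: [517.3, 97.0, 43.3]
ee_rot: [179.9, 17.8, 85.4]
force: [1.5, 3.0, -0.4]
gripper_width: 0.7
gripper_force: 1.4
```

step_arm(
  plan=[-0.19,-0.05,0.06,-0.009,0,-0.027,-0.19,-0.05,0.06,-0.009,0,-0.027,-0.19,-0.06,0.06,-0.009,0,-0.027,-0.18,-0.06,0.06,-0.009,0,-0.027,-0.18,-0.07,0.06,-0.009,0,-0.027],
)

```text
time_s: 7.48
ee_pos: [513.2, 86.4, 43.0]
ee_rot: [180.0, 17.9, 93.6]
force: [2.3, 3.5, -0.5]
gripper_width: 0.5
gripper_force: 1.4
```

```bash
python3 - <<'E'
from plan import *
print(sensors.state()['force'])
for n in ('top','side'):
    p=viewer.grab_frame(n)
    o=proj(p,[508,5,60])[0].astype(int); c=p['img'][o[1]-50:o[1]+50,o[0]-65:o[0]+65,::-1]
    cv2.imwrite(f'pics/{n}1.png',cv2.resize(c,None,fx=5,fy=5,interpolation=cv2.INTER_CUBIC))
plan([legpose(84,-2)+(4,),legpose(87,-2)+(5,)])
E
```

```text
[ 2.29132938  3.48637413 -0.49896526]
-> [513.4  81.9  43.4]
[-0.101, 0.021, 0.02, -0.0055, -0.0003, -0.0162, -0.102, 0.02, 0.019, -0.0055, -0.0003, -0.0162, -0.102, 0.017, 0.02, -0.0055, -0.0003, -0.0162, -0.102, 0.016, 0.02, -0.0055, -0.0003, -0.0162]
-> [512.9  78.1  43.4]
[-0.07, -0.021, 0.023, -0.0033, -0.0, -0.0099, -0.07, -0.021, 0.023, -0.0033, -0.0, -0.0099, -0.07, -0.022, 0.022, -0.0033, -0.0, -0.0099, -0.07, -0.023, 0.023, -0.0033, -0.0, -0.0099, -0.069, -0.023, 0.022, -0.0033, -0.0, -0.0099]
```

View pics/side1.png

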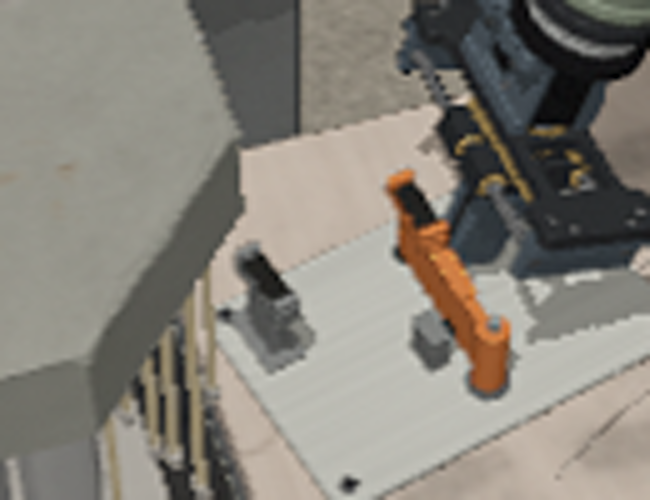

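step_arm(
  plan=[-0.1,0,0.03,-0.0055,0,-0.0162,-0.1,0,0.03,-0.0055,0,-0.0162,-0.08,0,0.026,-0.004,0,-0.012,-0.08,0,0.026,-0.004,0,-0.012],
)

```text
time_s: 7.92
ee_pos: [512.3, 82.3, 42.6]
ee_rot: [-179.9, 17.9, 96.9]
force: [-2.3, 2.4, 0.4]
gripper_width: 0.9
gripper_force: 1.4
```

step_arm(
  plan=[-0.05,-0.01,0.016,-0.0022,0,-0.007,-0.05,-0.01,0.016,-0.0022,0,-0.007],
)

```text
time_s: 8.08
ee_pos: [512.5, 81.3, 42.6]
ee_rot: [-179.9, 17.9, 97.7]
force: [-3.4, 1.7, 0.3]
gripper_width: 0.6
gripper_force: 1.4
```

step_arm(
  plan=[-0.05,-0.02,0.016,-0.0022,0,-0.007,-0.05,-0.02,0.016,-0.0022,0,-0.007,-0.05,-0.02,0.016,-0.0022,0,-0.007],
)

```text
time_s: 8.33
ee_pos: [512.5, 79.8, 42.7]
ee_rot: [-180.0, 17.9, 99.0]
force: [-2.8, 2.1, 0.3]
gripper_width: 0.6
gripper_force: 1.5
```

step_arm(
  plan=[-0.04,-0.01,0.013,-0.0022,0,-0.006,-0.04,-0.01,0.013,-0.0022,0,-0.006],
)

```text
time_s: 8.5
ee_pos: [512.4, 79.3, 42.7]
ee_rot: [180.0, 17.9, 99.7]
force: [-4.1, 4.2, -0.7]
gripper_width: 0.5
gripper_force: 2.9
```

```bash
python3 - <<'E'
from plan import *
print(sensors.state()['force'],legpose(90,0)[0],legpose(90,-2)[0])
p=viewer.grab_frame('side')
o=proj(p,[508,5,60])[0].astype(int); c=p['img'][o[1]-50:o[1]+50,o[0]-65:o[0]+65,::-1]
cv2.imwrite(f'pics/side2.png',cv2.resize(c,None,fx=5,fy=5,interpolation=cv2.INTER_CUBIC))
E
```

```text
[-4.07130919  4.15914922 -0.7062142 ] [512.08078617  76.27010573  43.4       ] [512.54428198  74.32455397  43.4       ]
```

step_arm(
  plan=[-0.02,0,0.006,0,0,0,-0.02,0,0.006,0,0,0],
)

```text
time_s: 8.72
ee_pos: [512.4, 79.3, 42.7]
ee_rot: [180.0, 17.8, 99.7]
force: [-3.7, 5.6, 0.6]
gripper_width: 0.6
gripper_force: 3.3
```

step_arm(
  plan=[-0.02,0,0.006,0,0,0],
)

```text
time_s: 8.8
ee_pos: [512.4, 79.2, 42.7]
ee_rot: [180.0, 17.8, 99.6]
force: [-4.5, 6.4, 0.8]
gripper_width: 0.3
gripper_force: 3.6
```

step_arm(
  plan=[-0.03,0,0.01,0,0,0,-0.03,0,0.01,0,0,0,-0.02,0,0.006,0,0,0],
)

```text
time_s: 9.05
ee_pos: [512.5, 79.0, 42.7]
ee_rot: [179.9, 17.7, 99.6]
force: [-4.8, 9.5, -0.2]
gripper_width: 0.1
gripper_force: 5.0
```

step_arm(
  plan=[-0.02,0,0.006,0,0,0],
)

```text
time_s: 9.13
ee_pos: [512.5, 79.0, 42.7]
ee_rot: [179.9, 17.7, 99.6]
force: [-6.6, 8.8, 1.6]
gripper_width: 0.5
gripper_force: 5.4
```

step_arm(
  plan=[-0.03,0,0.01,0,0,0,0,0,0,0,0,0,0,0,0,0,0,0,0,0,0,0,0,0,0,0,0,0,0,0],
)

```text
time_s: 9.55
ee_pos: [512.5, 79.0, 42.7]
ee_rot: [179.9, 17.7, 99.6]
force: [-6.1, 10.0, 1.2]
gripper_width: 0.4
gripper_force: 5.6
```

step_arm(
  plan=[0,0,0,0,0,0,0,0,0,0,0,0,0,0,0,0,0,0,0,0,0,0,0,0],
)

```text
time_s: 9.88
ee_pos: [512.5, 79.0, 42.7]
ee_rot: [179.9, 17.7, 99.6]
force: [-6.3, 10.3, 2.9]
gripper_width: 0.4
gripper_force: 5.6
```

```bash
python3 - <<'E'
from plan import *
s=sensors.state(); print(s['force'],s['time_s'])
p=viewer.grab_frame('side')
o=proj(p,[508,5,60])[0].astype(int); c=p['img'][o[1]-50:o[1]+50,o[0]-65:o[0]+65,::-1]
cv2.imwrite(f'pics/side3.png',cv2.resize(c,None,fx=5,fy=5,interpolation=cv2.INTER_CUBIC))
E
```

```text
[-6.26006733 10.3371549   2.85473014] 9.8833
```

View pics/side3.png

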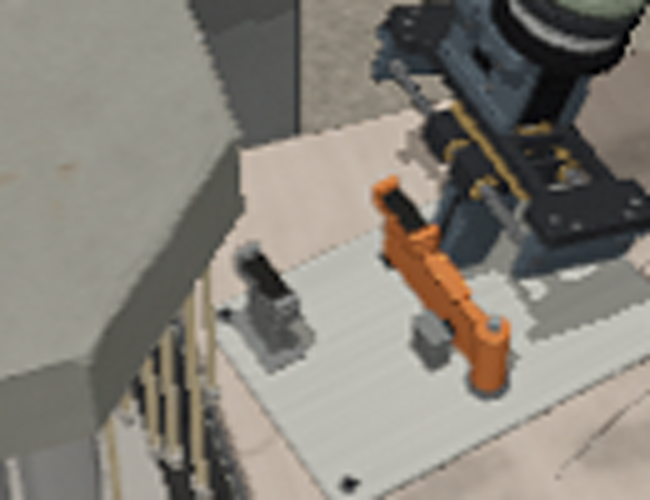

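step_arm(
  plan=[0.1,0,-0.03,0,0,0,0.2,0,-0.06,0,0,0,0.5,0,-0.16,0,0,0,1,0,-0.31,0,0,0,1.5,0,-0.5,0,0,0],
)

```text
time_s: 10.35
ee_pos: [507.9, 111.2, 43.1]
ee_rot: [179.9, 17.9, 99.6]
force: [0.4, 0.6, -0.5]
gripper_width: 0.2
gripper_force: 0.0
```

step_arm(
  plan=[1.5,0,-2,0,0,0,1.5,0,-3.5,0,0,0,1.5,0,-3.5,0,0,0,1.5,0,-3.5,0,0,0],
)

```text
time_s: 10.68
ee_pos: [491.0, 206.9, 144.7]
ee_rot: [179.9, 17.9, 99.7]
force: [1.6, -0.2, -0.2]
gripper_width: 0.5
gripper_force: 0.0
```

```bash
cat > iou.py <<'E'
from h import *
from scipy.optimize import minimize
def sil(p,corners,s=8):
    q=proj(p,corners).astype(np.float32)
    h=cv2.convexHull(q)[:,0]
    m=np.zeros((400*2,640*2),np.uint8); 
    cv2.fillConvexPoly(m,np.round((h+.5)*2*16-8).astype(np.int32),255,cv2.LINE_AA,4)
    return cv2.resize(m,(640,400),interpolation=cv2.INTER_AREA)/255.
def box(v,lo,hi):
    P=np.array([(x,y,z) for x in (lo[0],hi[0]) for y in (lo[1],hi[1]) for z in (lo[2],hi[2])],float)
    return P@R.from_euler('z',v[2]).as_matrix().T+[v[0],v[1],v[3] if len(v)>3 else 0]
def fit(obs,lo,hi,v0):
    def cost(u):
        v=np.array([u[0],u[1],u[2]/50]); c=0
        for p,m,w in obs:
            s=sil(p,box(v,lo,hi)); c+=(np.abs(s-m)*w).sum()/m.sum()
        return c
    u0=np.array([v0[0],v0[1],v0[2]*50])
    r=minimize(cost,u0,method='Nelder-Mead',options=dict(initial_simplex=u0+np.array([[0,0,0],[6,0,0],[0,6,0],[0,0,3]]),xatol=.05,fatol=1e-5))
    return r.x[:2].round(1),np.degrees(r.x[2]/50).round(2),round(r.fun,3)
E
cat > run.py <<'E'
from iou import *
print(sensors.state()['ee_pos'])
O={'bar':[],'stand':[]}
for n in ('top','side'):
    p=viewer.grab_frame(n); im=cv2.imread(f'pics/{n}0.png'); hsv=cv2.cvtColor(im,cv2.COLOR_BGR2HSV)
    def roi(pts,z=0):
        m=np.zeros((400,640),np.uint8); cv2.fillPoly(m,[proj(p,[(x,y,z) for x,y in pts]).astype(np.int32)],1); return m
    w=roi(((465,430),(545,430),(545,275),(465,275)))
    bar=((im.max(2)<140)&(hsv[:,:,1]<60)).astype(np.uint8)&w
    bar=cv2.morphologyEx(bar,cv2.MORPH_CLOSE,np.ones((3,3)))
    O['bar'].append((p,bar.astype(float),w))
    w=roi(((400,210),(690,210),(690,-100),(400,-100)))
    pl=((im[:,:,2].astype(int)-im[:,:,0]<18)&(im.max(2)>130)).astype(np.uint8)&w
    pl=cv2.morphologyEx(pl,cv2.MORPH_CLOSE,np.ones((3,3)))
    org=((hsv[:,:,1]>150)|(im.max(2)<110)).astype(np.uint8)
    w=w&(1-cv2.dilate(org,np.ones((5,5))))
    O['stand'].append((p,pl.astype(float),w))
    cv2.imwrite(f'pics/mask_{n}.png',np.hstack([(bar*255)[100:300,140:460],(pl*255)[100:300,200:460]]))
for k,lo,hi,v0 in (('bar',(-13,-58,0),(13,58,16),(500,350,.02)),('stand',(-36,-70,0),(120,165,10),(508,5,.235))):
    for nm,o in (('top',O[k][:1]),('side',O[k][1:]),('both',O[k])): print(k,nm,*fit(o,lo,hi,v0))
a=cv2.imread('pics/mask_top.png');b=cv2.imread('pics/mask_side.png');cv2.imwrite('pics/masks.png',np.vstack([a,b]))
E
python3 run.py
```

```text
[491.03299455 206.88693724 144.71338298]
bar top [500.3 349.7] 1.0 0.112
bar side [499.9 352.8] 0.69 0.18
bar both [500.2 352. ] 1.34 0.297
stand top [507.9   6.3] 13.06 0.054
stand side [505.2  10. ] 12.49 0.111
stand both [507.5   7.4] 12.95 0.175
```

View pics/masks.png

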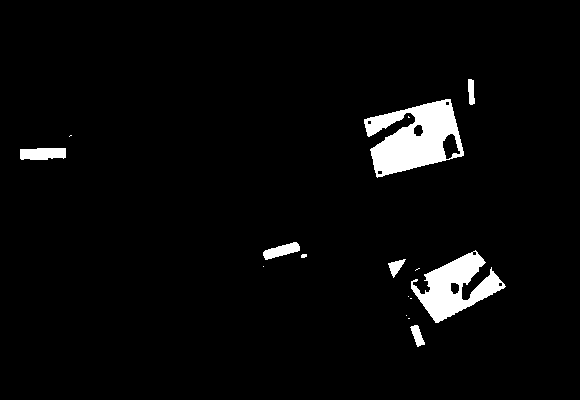

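```bash
python3 - <<'E'
from plan import *
plan([((500.2,351,110),Rt(91.1),6),((500.2,351,45),Rt(91.1),3),((500.2,351,17),Rt(91.1),4)])
E
```

```text
-> [500.2 351.  110. ]
[2.375, 0.495, -0.082, 0.006, 0.051, 0.0252, 2.388, 0.434, 0.036, 0.006, 0.051, 0.0252, 2.393, 0.375, 0.156, 0.006, 0.051, 0.0252, 2.391, 0.316, 0.276, 0.006, 0.051, 0.0252, 2.381, 0.257, 0.395, 0.006, 0.051, 0.0252]
[2.364, 0.201, 0.516, 0.006, 0.051, 0.0252]
-> [500.2 351.   45. ]
[0.0, -0.0, 2.167, 0.0, 0.0001, -0.0, 0.001, -0.001, 2.166, 0.0, 0.0001, -0.0, -0.0, 0.0, 2.167, 0.0, 0.0001, -0.0]
-> [500.2 351.   17. ]
[-0.0, 0.0, 0.7, 0.0, -0.0, -0.0, -0.0, 0.0, 0.7, 0.0, -0.0, -0.0, -0.001, 0.0, 0.7, 0.0, -0.0, -0.0, 0.0, 0.0, 0.7, 0.0, -0.0, -0.0]
```

step_arm(
  plan=[2.38,0.5,-0.08,0.006,0.051,0.025,2.39,0.43,0.04,0.006,0.051,0.025,2.39,0.38,0.16,0.006,0.051,0.025,2.39,0.32,0.28,0.006,0.051,0.025,2.38,0.26,0.4,0.006,0.051,0.025],
  hand=6,
)

```text
time_s: 11.2
ee_pos: [496.6, 322.9, 109.7]
ee_rot: [-179.7, 3.2, 92.3]
force: [0.6, 0.4, -0.4]
gripper_width: 30.9
gripper_force: 0.0
```

step_arm(
  plan=[2.36,0.2,0.52,0.006,0.051,0.026,0,0,0,0,0,0,0,0,0,0,0,0],
)

```text
time_s: 11.45
ee_pos: [497.1, 344.8, 103.0]
ee_rot: [-179.3, 0.5, 90.9]
force: [0.0, 0.5, -0.4]
gripper_width: 51.0
gripper_force: 0.0
```

```bash
python3 - <<'E'
from plan import *
print(sensors.state()['gripper_width'])
plan([((500.2,351,45),Rt(91.1),3),((500.2,351,17),Rt(91.1),4)])
E
```

```text
50.98917675061043
-> [500.2 351.   45. ]
[0.225, 0.129, 1.929, -0.0041, 0.0031, -0.0011, 0.218, 0.122, 1.929, -0.0041, 0.0031, -0.0011, 0.212, 0.114, 1.931, -0.0041, 0.0031, -0.0011]
-> [500.2 351.   17. ]
[0.0, -0.0, 0.7, 0.0, 0.0, 0.0, 0.0, -0.0, 0.7, 0.0, 0.0, 0.0, 0.001, -0.0, 0.7, 0.0, 0.0, 0.0, -0.0, -0.0, 0.7, 0.0, 0.0, 0.0]
```

step_arm(
  plan=[0.22,0.13,1.4,-0.004,0.003,-0.001,0.22,0.12,1.4,-0.004,0.003,-0.001,0.22,0.12,1.4,-0.004,0.003,-0.001,0,0,1.2,0,0,0,0,0,0,0,0,0],
)

```text
time_s: 11.87
ee_pos: [499.1, 350.0, 47.7]
ee_rot: [-179.8, 0.1, 91.1]
force: [-0.3, -0.3, -0.3]
gripper_width: 60.0
gripper_force: 0.0
```

```bash
python3 - <<'E'
from plan import *
s=sensors.state(); print(s['gripper_width'],s['ee_pos'],s['ee_rot'])
plan([((500.2,351,17),Rt(91.1),5)])
E
```

```text
60.01413362003997 [499.13289632 350.0373484   47.70066942] [-1.79822978e+02  1.16958956e-01  9.10634179e+01]
-> [500.2 351.   17. ]
[0.02, 0.024, 0.614, -0.0006, 0.0004, -0.0001, 0.02, 0.023, 0.614, -0.0006, 0.0004, -0.0001, 0.02, 0.023, 0.614, -0.0006, 0.0004, -0.0001, 0.019, 0.022, 0.614, -0.0006, 0.0004, -0.0001, 0.019, 0.022, 0.614, -0.0006, 0.0004, -0.0001]
```

step_arm(
  plan=[0.02,0.02,0.61,0,0,0,0.02,0.02,0.61,0,0,0,0.02,0.02,0.61,0,0,0,0.02,0.02,0.61,0,0,0,0.02,0.02,0.6,0,0,0],
)

```text
time_s: 12.28
ee_pos: [501.9, 353.2, 19.3]
ee_rot: [179.9, -0.1, 91.0]
force: [-0.3, 0.8, -0.1]
gripper_width: 59.9
gripper_force: 0.0
```

step_arm(
  plan=[0,0,0,0,0,0,0,0,0,0,0,0,0,0,0,0,0,0,0,0,0,0,0,0,0,0,0,0,0,0],
  hand=0,
  newtons=25,
)

```text
time_s: 12.7
ee_pos: [501.9, 353.3, 20.0]
ee_rot: [179.9, -0.2, 91.0]
force: [-0.7, 0.0, 0.8]
gripper_width: 29.9
gripper_force: 0.0
```

step_arm(
  plan=[0,0,0,0,0,0,0,0,0,0,0,0,0,0,0,0,0,0,0,0,0,0,0,0,0,0,0,0,0,0],
)

```text
time_s: 13.12
ee_pos: [501.8, 353.3, 20.0]
ee_rot: [179.9, -0.2, 91.0]
force: [-1.1, -0.2, 3.0]
gripper_width: 25.5
gripper_force: 25.0
```

step_arm(
  plan=[0,0,-0.3,0,0,0,0,0,-0.7,0,0,0,0,0,-1.5,0,0,0,0,0,-2.5,0,0,0,0,0,-2.5,0,0,0],
)

```text
time_s: 13.53
ee_pos: [500.7, 352.3, 94.3]
ee_rot: [-179.9, -0.0, 91.0]
force: [1.7, -0.0, -3.8]
gripper_width: 25.7
gripper_force: 25.0
```

step_arm(
  plan=[0,0,-2.5,0,0,0,0,0,-2,0,0,0,0,0,0,0,0,0],
)

```text
time_s: 13.78
ee_pos: [503.7, 354.3, 144.2]
ee_rot: [179.5, -0.4, 91.0]
force: [1.4, 1.2, -2.1]
gripper_width: 25.8
gripper_force: 25.0
```

```bash
python3 - <<'E'
from plan import *
s=sensors.state(); print(s['gripper_width'],s['force'],s['ee_pos'],s['ee_rot'])
plan([((506.8,75,140),Rt(103),15)])
E
```

```text
25.815810099916767 [ 1.37159557  1.19158018 -2.12424658] [503.72130544 354.29152223 144.1921058 ] [179.51650299  -0.41104623  91.0309686 ]
-> [506.8  75.  140. ]
[-1.862, -0.013, 0.014, 0.0006, -0.0004, -0.0139, -1.862, -0.039, 0.016, 0.0006, -0.0004, -0.0139, -1.861, -0.065, 0.016, 0.0006, -0.0004, -0.0139, -1.86, -0.091, 0.017, 0.0006, -0.0004, -0.0139, -1.859, -0.116, 0.017, 0.0006, -0.0004, -0.0139]
[-1.856, -0.142, 0.019, 0.0006, -0.0004, -0.0139, -1.855, -0.169, 0.019, 0.0006, -0.0004, -0.0139, -1.852, -0.193, 0.02, 0.0006, -0.0004, -0.0139, -1.849, -0.22, 0.021, 0.0006, -0.0004, -0.0139, -1.846, -0.245, 0.022, 0.0006, -0.0004, -0.0139]
[-1.842, -0.271, 0.023, 0.0006, -0.0004, -0.0139, -1.839, -0.297, 0.023, 0.0006, -0.0004, -0.0139, -1.834, -0.322, 0.025, 0.0006, -0.0004, -0.0139, -1.829, -0.347, 0.025, 0.0006, -0.0004, -0.0139, -1.824, -0.373, 0.027, 0.0006, -0.0004, -0.0139]
```

step_arm(
  plan=[-0.9,0,0,0,0,-0.014,-1.86,-0.04,0,0,0,-0.014,-1.86,-0.06,0,0,0,-0.014,-1.86,-0.09,0,0,0,-0.014,-1.86,-0.12,0,0,0,-0.014],
)

```text
time_s: 14.2
ee_pos: [501.6, 268.1, 137.6]
ee_rot: [-179.9, -0.1, 95.1]
force: [-0.6, 0.9, -3.8]
gripper_width: 25.6
gripper_force: 25.0
```

step_arm(
  plan=[-1.86,-0.14,0,0,0,-0.014,-1.86,-0.17,0,0,0,-0.014,-1.85,-0.19,0,0,0,-0.014,-1.85,-0.22,0,0,0,-0.014,-1.85,-0.25,0,0,0,-0.014],
)

```text
time_s: 14.62
ee_pos: [502.6, 174.9, 137.6]
ee_rot: [-179.9, -0.1, 99.1]
force: [-0.4, 0.1, -4.1]
gripper_width: 25.5
gripper_force: 25.0
```

step_arm(
  plan=[-1.84,-0.27,0,0,0,-0.014,-1.84,-0.3,0,0,0,-0.014,-1.83,-0.32,0,0,0,-0.014,-1.5,-0.35,0,0,0,-0.014,-0.7,-0.37,0,0,0,-0.013],
)

```text
time_s: 15.03
ee_pos: [500.9, 95.4, 137.5]
ee_rot: [-179.9, -0.1, 103.0]
force: [-0.6, 0.1, -4.2]
gripper_width: 25.6
gripper_force: 25.0
```

step_arm(
  plan=[0,0,0,0,0,0,0,0,0,0,0,0,0,0,0,0,0,0],
)

```text
time_s: 15.28
ee_pos: [501.5, 97.8, 138.3]
ee_rot: [180.0, -0.1, 103.0]
force: [-0.5, 0.8, -3.9]
gripper_width: 25.5
gripper_force: 25.0
```

```bash
python3 - <<'E'
from plan import *
s=sensors.state(); print(s['gripper_width'],s['force'],s['torque'],s['ee_pos'],s['ee_rot'])
plan([((507.3,9,120),Rt(103),8)])
E
```

```text
25.509720467697978 [-0.45183847  0.8117591  -3.86943065] [ 0.04032213 -0.17470348  0.0156403 ] [501.52745074  97.77274388 138.33494489] [ 1.79966345e+02 -1.44801136e-01  1.02994026e+02]
-> [507.3   9.  120. ]
[-1.098, -0.179, 0.226, 0.0001, -0.0003, -0.0, -1.098, -0.18, 0.227, 0.0001, -0.0003, -0.0, -1.098, -0.179, 0.227, 0.0001, -0.0003, -0.0, -1.098, -0.179, 0.227, 0.0001, -0.0003, -0.0, -1.098, -0.179, 0.228, 0.0001, -0.0003, -0.0]
[-1.097, -0.18, 0.228, 0.0001, -0.0003, -0.0, -1.098, -0.179, 0.228, 0.0001, -0.0003, -0.0, -1.097, -0.179, 0.229, 0.0001, -0.0003, -0.0]
```

step_arm(
  plan=[-1.1,-0.18,0.22,0,0,0,-1.1,-0.18,0.22,0,0,0,-1.1,-0.18,0.22,0,0,0,-1.1,-0.18,0.22,0,0,0,-1.1,-0.18,0.23,0,0,0],
)

```text
time_s: 15.7
ee_pos: [505.4, 40.4, 127.5]
ee_rot: [179.9, -0.1, 103.0]
force: [0.2, 0.5, -2.8]
gripper_width: 25.6
gripper_force: 25.0
```

step_arm(
  plan=[-1.1,-0.18,0.23,0,0,0,-1.1,-0.18,0.23,0,0,0,-1.1,-0.18,0.23,0,0,0,0,0,0,0,0,0,0,0,0,0,0,0],
)

```text
time_s: 16.12
ee_pos: [507.5, 7.7, 120.6]
ee_rot: [179.9, -0.1, 102.9]
force: [0.2, 0.2, -3.8]
gripper_width: 25.9
gripper_force: 25.0
```

step_arm(
  plan=[0,0,0,0,0,0,0,0,0,0,0,0],
)

```text
time_s: 16.28
ee_pos: [507.7, 8.8, 120.9]
ee_rot: [179.9, -0.1, 103.0]
force: [0.3, 0.3, -2.9]
gripper_width: 25.7
gripper_force: 25.0
```

```bash
cat > look.py <<'E'
import sys
from plan import *
tag=sys.argv[1]
s=sensors.state(); print({k:np.round(s[k],2) for k in ('force','torque','ee_pos','ee_rot','time_s')})
out=[]
for n in ('top','side'):
    p=viewer.grab_frame(n); cv2.imwrite(f'pics/{n}_{tag}.png',p['img'][:,:,::-1])
    o=proj(p,[508,5,90])[0].astype(int); c=p['img'][o[1]-50:o[1]+50,o[0]-65:o[0]+65,::-1]
    out.append(cv2.resize(c,(780,600),interpolation=cv2.INTER_CUBIC) if n=='side' else None)
    for k,z in (('bar_center',s['ee_pos'][2]-12),('leg_saddle',66),('post_saddle',66)):
        for a in viewer.pinpoint(k,p)[:1]: print(n,k,round(a['score'],2),np.round(a['location'],1),onz(p,a['location'],z).round(1))
cv2.imwrite(f'pics/c_{tag}.png',out[1])
E
python3 look.py a
```

```text
{'force': array([ 0.33,  0.34, -2.93]), 'torque': array([ 0.02, -0.06,  0.02]), 'ee_pos': array([507.67,   8.76, 120.91]), 'ee_rot': array([ 1.7990e+02, -1.3000e-01,  1.0302e+02]), 'time_s': np.float64(16.28)}
side bar_center 0.53 [318.9 155.4] [498.   22.5 108.9]
side leg_saddle 0.82 [330. 161.] [494.7  57.6  66. ]
side post_saddle 0.78 [303.1 175.8] [520.2 -30.1  66. ]
```

View pics/c_a.png

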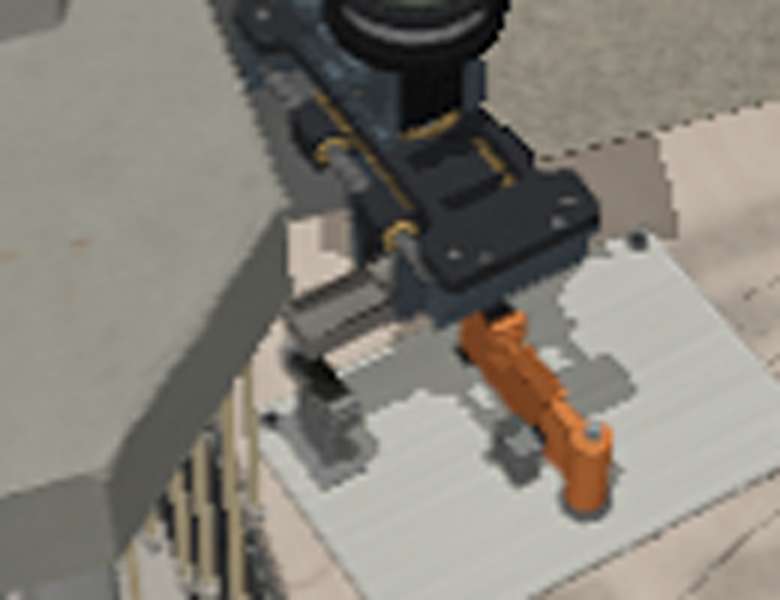

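```bash
python3 - <<'E'
from plan import *
p=viewer.grab_frame('side'); o=proj(p,[508,5,90])[0].astype(int)
c=lambda X:((proj(p,X)-(o-[65,50]))*6+3).round(0).tolist()
def st(P,S=(507.7,7.0),psi=13.0): return np.array(P,float)@R.from_euler('z',psi,degrees=True).as_matrix().T+[S[0],S[1],0]
print('post seat/lips outer top', c(st([(x,-45+s*8,72) for x in (-17.5,17.5) for s in (-1,1)])))
print('post seat', c(st([(x,-45+s*8,66) for x in (-17.5,17.5) for s in (-1,1)])))
print('plate corner', c(st([(-36,165,10),(-36,-70,10)])))
print('hinge top',c(st([(90,45,58)])), 'leg tip top', c(st([(-16,45+d,58) for d in (-4,4)])))
s=sensors.state(); b=np.array(s['ee_pos'])-2*np.array([np.cos(np.radians(103)),np.sin(np.radians(103)),0])
print('bar end', c(st([(-13,-58,101),(13,-58,101),(-13,-58,117),(13,-58,117),(13,0,117),(13,0,101)],b[:2],103-90)))
E
```

```text
post seat/lips outer top [[283.0, 353.0], [313.0, 338.0], [322.0, 406.0], [353.0, 391.0]]
post seat [[284.0, 361.0], [314.0, 346.0], [323.0, 414.0], [353.0, 399.0]]
plate corner [[642.0, 221.0], [236.0, 418.0]]
hinge top [[589.0, 444.0]] leg tip top [[458.0, 290.0], [472.0, 283.0]]
bar end [[277.0, 327.0], [306.0, 366.0], [276.0, 305.0], [306.0, 345.0], [418.0, 291.0], [417.0, 313.0]]
```

step_arm(
  plan=[0,0,0.5,0,0,0,0,0,0.6,0,0,0,0,0,0.6,0,0,0,0,0,0.5,0,0,0,0,0,0.3,0,0,0],
)

```text
time_s: 17.15
ee_pos: [507.0, 8.5, 94.6]
ee_rot: [-180.0, -0.1, 103.0]
force: [-0.1, -0.5, -4.1]
gripper_width: 25.8
gripper_force: 25.0
```

step_arm(
  plan=[0,0,0,0,0,0,0,0,0,0,0,0],
)

```text
time_s: 17.32
ee_pos: [507.5, 8.5, 95.5]
ee_rot: [179.9, -0.1, 103.0]
force: [0.8, -0.1, -4.2]
gripper_width: 25.7
gripper_force: 25.0
```

```bash
python3 look.py b
```

```text
{'force': array([ 0.79, -0.14, -4.21]), 'torque': array([-0.02, -0.12,  0.02]), 'ee_pos': array([507.53,   8.47,  95.48]), 'ee_rot': array([ 1.7995e+02, -1.3000e-01,  1.0300e+02]), 'time_s': np.float64(17.32)}
side bar_center 0.55 [316.1 163.3] [502.9  13.2  83.5]
side leg_saddle 0.62 [327.7 161.1] [493.   51.3  66. ]
side post_saddle 0.62 [299.4 175.4] [515.7 -39.4  66. ]
```

View pics/c_b.png

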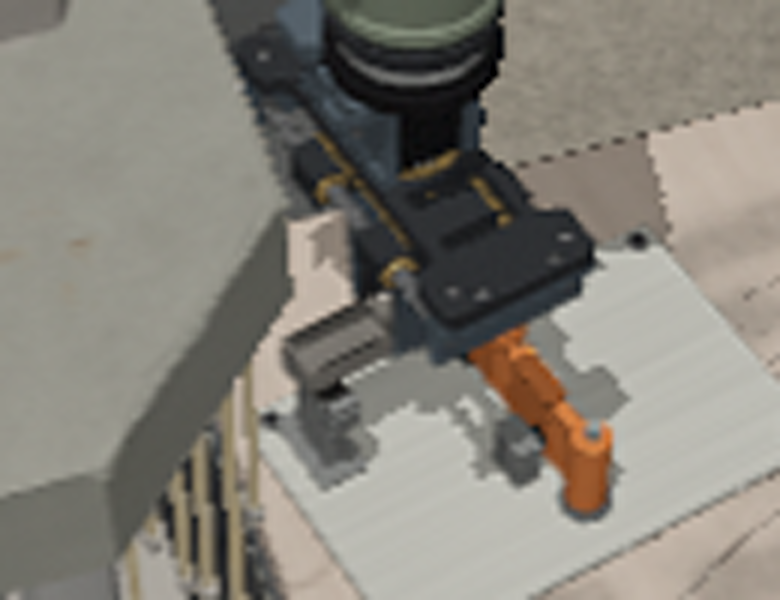

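step_arm(
  plan=[0,0,0.1,0,0,0,0,0,0.15,0,0,0,0,0,0.15,0,0,0,0,0,0.1,0,0,0],
)

```text
time_s: 18.05
ee_pos: [507.4, 8.5, 90.5]
ee_rot: [179.9, -0.1, 103.0]
force: [-0.3, 0.4, -3.8]
gripper_width: 25.8
gripper_force: 25.0
```

step_arm(
  plan=[0,0,0.08,0,0,0,0,0,0.08,0,0,0],
)

```text
time_s: 18.22
ee_pos: [507.6, 8.5, 89.0]
ee_rot: [179.9, -0.1, 103.0]
force: [-0.2, 0.1, -3.9]
gripper_width: 25.8
gripper_force: 25.0
```

step_arm(
  plan=[0,0,0.06,0,0,0,0,0,0.06,0,0,0],
)

```text
time_s: 18.38
ee_pos: [507.6, 8.5, 87.9]
ee_rot: [179.9, -0.1, 103.0]
force: [-0.2, 0.7, -3.5]
gripper_width: 25.8
gripper_force: 25.0
```

step_arm(
  plan=[0,0,0.05,0,0,0,0,0,0.05,0,0,0],
)

```text
time_s: 18.55
ee_pos: [507.6, 8.5, 87.0]
ee_rot: [179.9, -0.1, 103.0]
force: [0.0, -0.2, -4.3]
gripper_width: 26.0
gripper_force: 25.0
```

step_arm(
  plan=[0,0,0.04,0,0,0,0,0,0.04,0,0,0],
)

```text
time_s: 18.72
ee_pos: [507.6, 8.5, 86.2]
ee_rot: [179.9, -0.1, 103.0]
force: [0.1, -0.6, -3.1]
gripper_width: 26.1
gripper_force: 25.0
```

step_arm(
  plan=[0,0,0.03,0,0,0,0,0,0.03,0,0,0],
)

```text
time_s: 18.88
ee_pos: [507.7, 8.5, 85.9]
ee_rot: [179.9, -0.1, 103.0]
force: [-1.9, 0.2, 2.4]
gripper_width: 26.2
gripper_force: 25.0
```

step_arm(
  plan=[0,0,0.03,0,0,0,0,0,0,0,0,0],
)

```text
time_s: 19.05
ee_pos: [507.6, 8.5, 85.9]
ee_rot: [179.9, -0.1, 103.0]
force: [-2.6, -0.0, 3.5]
gripper_width: 26.1
gripper_force: 25.0
```

```bash
python3 look.py c
```

```text
{'force': array([-2.59, -0.01,  3.49]), 'torque': array([-0.02,  0.35,  0.01]), 'ee_pos': array([507.63,   8.5 ,  85.89]), 'ee_rot': array([ 1.7990e+02, -1.2000e-01,  1.0301e+02]), 'time_s': np.float64(19.05)}
top post_saddle 0.65 [330.8 238.6] [529.  -35.5  66. ]
side bar_center 0.66 [313.8 165.8] [502.3   6.9  73.9]
side leg_saddle 0.71 [329.6 161.5] [496.   55.9  66. ]
side post_saddle 0.65 [300.6 176.2] [519.3 -37.1  66. ]
```

step_arm(
  plan=[0,0,-0.03,0,0,0,0,0,0,0,0,0],
  newtons=10,
)

```text
time_s: 19.62
ee_pos: [507.6, 8.5, 85.9]
ee_rot: [179.9, -0.1, 103.0]
force: [-2.3, 0.2, 5.7]
gripper_width: 26.4
gripper_force: 10.0
```

step_arm(
  plan=[0,0,0,0,0,0,0,0,0,0,0,0,0,0,0,0,0,0,0,0,0,0,0,0],
  hand=4.5,
)

```text
time_s: 19.95
ee_pos: [507.9, 8.5, 85.4]
ee_rot: [179.9, -0.1, 103.0]
force: [-0.4, 0.1, -0.0]
gripper_width: 44.9
gripper_force: 0.0
```

step_arm(
  plan=[0,0,-0.3,0,0,0,0,0,-0.6,0,0,0,0,0,-1,0,0,0,0,0,-2,0,0,0,0,0,-3,0,0,0],
)

```text
time_s: 20.37
ee_pos: [506.1, 8.3, 154.3]
ee_rot: [-179.8, -0.2, 103.0]
force: [-0.2, 0.4, -0.1]
gripper_width: 44.8
gripper_force: 0.0
```

step_arm(
  plan=[1,0,-3,0,0,0,3,0,-2,0,0,0,3.5,0,0,0,0,0,3.5,0,0,0,0,0,3.5,0,0,0,0,0],
)

```text
time_s: 20.78
ee_pos: [474.8, 150.8, 206.8]
ee_rot: [179.7, -0.1, 102.9]
force: [0.3, 0.1, -1.1]
gripper_width: 44.9
gripper_force: 0.0
```

step_arm(
  plan=[3.5,0,0,0,0,0,3.5,0,0,0,0,0,3,0,0,0,0,0,0,0,0,0,0,0],
)

```text
time_s: 21.12
ee_pos: [451.5, 251.5, 206.3]
ee_rot: [179.8, -0.3, 103.3]
force: [0.7, -0.5, 0.1]
gripper_width: 44.9
gripper_force: 0.0
```

```bash
python3 look.py d; python3 - <<'E'
from iou import *
for n in ('top','side'):
    im=cv2.imread(f'pics/{n}_d.png')
    p=viewer.grab_frame(n); o=proj(p,[508,5,66])[0].astype(int)
    c=im[o[1]-45:o[1]+45,o[0]-60:o[0]+60]; cv2.imwrite(f'pics/d_{n}.png',cv2.resize(c,None,fx=5,fy=5,interpolation=cv2.INTER_CUBIC))
a=cv2.imread('pics/d_top.png');b=cv2.imread('pics/d_side.png')
cv2.imwrite('pics/d.png',cv2.resize(np.vstack([a,b]),(400,600))) 
E
```

```text
{'force': array([ 0.69, -0.52,  0.12]), 'torque': array([-0.05, -0.15, -0.  ]), 'ee_pos': array([451.47, 251.51, 206.3 ]), 'ee_rot': array([179.8 ,  -0.29, 103.27]), 'time_s': np.float64(21.12)}
top bar_center 0.67 [314.4 245.9] [506.2   1.1 194.3]
top leg_saddle 0.53 [298.1 253.2] [494.4  45.7  66. ]
top post_saddle 0.81 [331.1 242.5] [519.4 -36.1  66. ]
side bar_center 0.95 [315.6 165.9] [590.2 -19.6 194.3]
side leg_saddle 0.6 [326.9 163. ] [498.7  46.9  66. ]
side post_saddle 0.58 [300.8 178. ] [525.3 -38.4  66. ]
```

View pics/d_top.png

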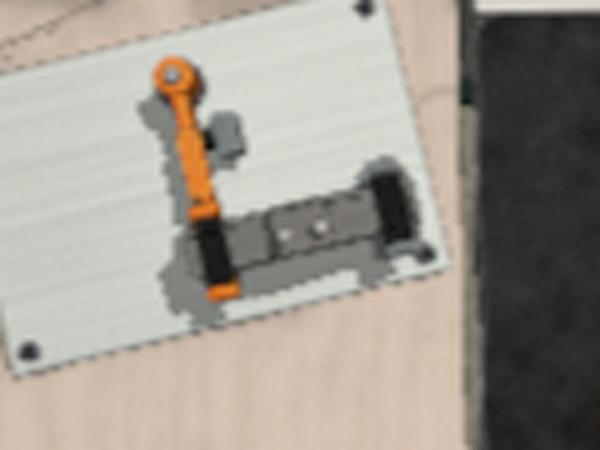

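View pics/d_side.png

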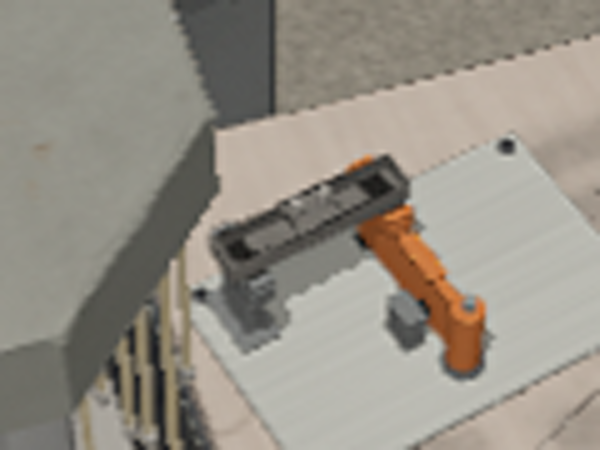

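```bash
python3 - <<'E'
from iou import *
S=(507.7,7.0);psi=np.radians(13.0)
def st(P): return np.array(P,float)@R.from_euler('z',psi).as_matrix().T+[S[0],S[1],0]
for n in ('top','side'):
    p=viewer.grab_frame(n); im=p['img']; 
    o=proj(p,[508,5,66])[0].astype(int); sub=im[o[1]-45:o[1]+45,o[0]-60:o[0]+60]
    m=(sub.max(2)<50).astype(np.uint8); 
    num,lab,stt,cen=cv2.connectedComponentsWithStats(m,connectivity=8)
    print(n,[(cen[i].round(1).tolist(),int(stt[i,4]),stt[i,:4].tolist()) for i in range(1,num) if stt[i,4]>6 and stt[i,0]>2])
    for nm,yy in (('post',-45),('leg',45)):
        for z in (66,82): 
            q=proj(p,st([(x,yy+s,z) for x in (-17.5,17.5) for s in (-8,8)]))-(o-[60,45]); print(nm,z,q.mean(0).round(1),q.min(0).round(1),q.max(0).round(1))
    # brightness map along bar axis at top face
    for x in (-15,-11,-6,0,6,11,15):
        print(x,[int(im[tuple(np.round(proj(p,st([(x,y,82)]))[0]).astype(int)[::-1])].max()) for y in range(-64,66,4)])
E
```

```text
top [([108.0, 46.2], 1908, [96, 3, 24, 87]), ([77.8, 41.1], 72, [74, 35, 8, 14]), ([42.4, 50.0], 60, [39, 44, 8, 13])]
post 66 [77.4 41.1] [72.6 33.5] [82.3 48.8]
post 82 [77.5 40.8] [72.5 33. ] [82.4 48.6]
leg 66 [42.  49.9] [37.2 42.2] [46.8 57.6]
leg 82 [41.5 49.7] [36.7 41.9] [46.4 57.6]
-15 [211, 219, 112, 66, 36, 31, 30, 79, 98, 132, 128, 119, 128, 124, 119, 128, 121, 131, 129, 120, 130, 120, 129, 126, 99, 81, 23, 29, 32, 102, 131, 133, 133]
-11 [219, 219, 99, 30, 34, 25, 26, 71, 77, 92, 90, 78, 90, 112, 88, 90, 84, 102, 112, 78, 56, 79, 79, 108, 78, 52, 30, 30, 38, 72, 121, 133, 131]
-6 [215, 194, 77, 41, 29, 30, 55, 122, 120, 119, 118, 120, 107, 119, 76, 94, 122, 121, 124, 74, 73, 120, 117, 117, 119, 92, 28, 29, 26, 117, 116, 133, 133]
0 [219, 183, 103, 33, 29, 26, 56, 114, 118, 120, 117, 118, 113, 164, 147, 102, 118, 137, 162, 120, 96, 115, 118, 117, 115, 66, 29, 29, 50, 95, 116, 130, 143]
6 [219, 194, 104, 49, 28, 29, 39, 124, 120, 113, 123, 117, 97, 117, 123, 120, 117, 121, 118, 104, 79, 118, 119, 117, 109, 95, 27, 29, 28, 110, 109, 132, 209]
11 [221, 193, 136, 44, 26, 28,
[... 1050 characters left out ...]
 72, 67, 58, 100, 119, 133, 142, 121, 113, 162, 141, 66, 69, 71, 61, 69, 74, 76, 72, 67, 66, 190, 193]
0 [195, 90, 98, 50, 32, 46, 109, 124, 119, 120, 118, 123, 94, 97, 102, 86, 116, 111, 118, 98, 108, 121, 120, 109, 93, 29, 34, 31, 104, 112, 104, 180, 194]
6 [170, 78, 102, 56, 35, 29, 109, 119, 113, 115, 115, 120, 87, 106, 120, 120, 117, 118, 119, 117, 106, 120, 119, 118, 97, 34, 35, 32, 67, 77, 77, 185, 191]
11 [184, 78, 105, 84, 89, 65, 56, 99, 95, 114, 100, 116, 63, 111, 118, 117, 84, 47, 87, 119, 49, 82, 53, 84, 92, 49, 26, 53, 56, 87, 84, 159, 174]
15 [135, 85, 88, 90, 88, 88, 87, 84, 82, 74, 83, 68, 73, 84, 59, 69, 68, 82, 70, 66, 82, 82, 81, 81, 73, 82, 80, 79, 80, 88, 173, 187, 184]
```

```bash
python3 -c "
from workcell import env
print(env.job_done())"
```

```text
the job is handed in; nothing more can be done
None
```

The job is handed in: the leg was pressed against its stop at about 10–12 N for 0.75 s, and the bar lies across both saddles, centred to within about 2 mm and with the leg still at its stop; no verdict came back.

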